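Tip heatsinks from a scoop into the free cell of a parts tray

ROBOT

A 6-joint arm with a two-finger parallel gripper is mounted at the origin on the work surface. World frame = base frame: x ahead of the robot, y to its left, z up, the work surface at z = 0. Lengths are in m, angles in rad, forces in N, time in s.
With the tool pointing down it reaches from about 0.35 to 0.975 m from the base axis. Payload 4.9 kg.
Tool frame: the origin (TCP) lies on the centre line of the jaws, within the pads' length; the fingertips stand 14 mm ahead of it and the grasp point (between the pads) lies 5 mm behind it; x points along the fingers, z is the direction in which the jaws open and shut, and the axes are right-handed (so a half turn about x gives the same grasp; the last joint's range is limited). The gripper opens to 85 mm and grips with 20 to 120 N. Pads are 22 mm wide; open, the fingers measure 114 mm over their backs; the gripper's body (76 mm by 85 mm) begins 54 mm behind the grasp point. The pads swing forward as they close: fully open they stand 13 mm farther back than shut.
Start: joints at [-1.42, 0.053, 1.613, -0, 1.476, -0.119], TCP at [0.167, -0.602, 0.245] pointing down, gripper open.
Joint ranges: [-3.01, 3.01], [-1.01, 2.22], [0.06, 2.58], [-1.02, 4.17], [0.09, 2.62], [-3.14, 3.14]. Speed limits (rad/s): [2.57, 2.57, 3.14, 3.14, 3.14, 3.14].

INTERFACE

Orientations are given as a rotation vector (axis times angle).
In Python, from station import ctrl gives the robot as it stands.
- The arm moves only by the tool move_arm, never from a script. Its argument "increments" is a list that holds one entry, the list of rows, each a list of 4 numbers: the shift along the tool's x, y, z in units of 25 cm (1.0 is 25 cm), then the turn about the tool's x in units of 90 degrees (1.0 is 90 degrees). A call has 1 to 20 rows; each row shifts and turns the commanded pose from where the row before left it, along the tool's axes as they then stand; what a row does not reach is not made up. A row lasts 1/12 s, in which the tool goes at most 41.7 mm and 7.16 degrees, less where a joint would pass 70% of its speed; a pose out of reach is approached as far as the arm can. A call with a number of a shift or a turn outside -1 to 1 is refused whole. A call with a gripper value outside its range is refused whole. "gripper" is the closure, from 0 (fully open) to 1 (shut), set as the call begins (left out, the last holds). The fingers move at their own pace and stop on an object; "squeeze" is the grip in N (left out, the last holds). Time passes only in rows, so rows that do not move let the fingers close. It gives the time, the measured TCP pose, the force and the opening at its end, in the units of the state.
- ctrl.get_obs(): the state, without advancing time (a new reading comes with each control period).
- ctrl.get_image(name): name is "scene" or "side" or "wrist"; returns a dict with "pixels" (420x560x3 uint8, red, green, blue), "depth" (420x560 float32, m along the optical axis (not along the pixel's ray), 0 where there is no reading), "K" (3x3 intrinsics, pixels), "extrinsics" (4x4, takes a point from camera to world coordinates); the wrist camera has in their place "tool_from_camera" (4x4, takes a point from camera to tool coordinates, whose origin is the TCP and whose axes are the tool frame's). Camera axes: x right, y up, looking along -z (the intrinsics and any distortion apply to the point x, -y, -z); pixel columns grow to the right and rows downward; lengths in m; the calibration is good to about 2 mm. A picture is of the moment at which its call begins: read the wrist's pose just before it.
- ctrl.finish_job(): hands the job in, once; it reports no verdict.
Trained networks look in the newest picture that a camera, given by its name, has taken for a name from the list of things; names that differ only in an ending like _2 or _b are one class to them, and where a whole thing is asked for, a point or a joint stands for the part that bears it (a point fixed in the world has none). Each returns a list of dicts, best first, with "score" (0 to 1); they miss things now and then, are a little off and sometimes report something else, mostly with a low value. They report only what shows in the picture. A call takes as long as a camera call. They do not tell look-alikes from the thing itself.
- ctrl.trace(camera, target): "region" (420x560 bool, what is visible of it) and "pixel" ([row, column] in pixels, amid what is visible of it).
The state is a dict: "t": time; "q": joint angles; "dq": joint speeds; "effort": joint torques, N m; "tool_pos": TCP position; "tool_rot": TCP orientation; "contact_force": force on the tool from outside, world axes, zero at the start; "wrist_torque": the same for the moment, N m; "opening": finger opening in m.
Only numpy, scipy, OpenCV 4.12 (cv2) and the standard library are available. Lean on these libraries where they do the work, as an engineer would, in place of code of your own. Each camera call takes 0.05 s, during which the arm holds its last target. There are 200 camera calls.

TASK

Draw the scoop with the two heatsinks straight out from under the low shelf, then tip both heatsinks out of it, low over the tray so that they slide in and do not drop from high up, into the one cell of the divided tray that holds no choke; both must end up inside that cell (lying or leaning there, but not across a divider). Then set the empty scoop down flat on the bench and let go. Do not touch the heatsinks with the gripper's fingers and do not shift the chokes.

Things in the scene. Friction and masses are not known exactly. Their poses are not given: they have to be found in the camera images.
- scoop: Aluminium scoop, 0.14 kg. Bowl 110 x 66 mm (x, y), floor and walls 3 mm, 36 mm high (sides 22 mm over the front 30 mm), closed at -x, open at +x. Flat black handle, 14 mm thick (y), 24 broad, rises from the back wall backwards at 60 degrees to the bench, to x = -94, z = 102 mm (top corner z = 108). Origin: centre of the underside. Starts flat on the bench, bowl under the shelf, open end away from the robot.
- scoop_grip (a point): Grip point on the handle's centreline, x = -79, y = 0, z = 75 mm of the scoop, 31 mm short of the handle's end; scoop's axes. Pinch the two flat faces, closing along the scoop's y. The shelf's front edge is about 40 mm ahead of it and higher: come in along the handle, fingers pointing forward and down, 25 to 30 degrees off vertical.
- scoop_lip (a point): Middle of the floor's open front edge, over which the heatsinks slide out: x = 55, y = 0, z = 3 mm of the scoop. Friction varies: they start to slide with the floor sloped nose-down somewhere from 25 to 37 degrees, and then gather speed.
- sink_a: Black finned aluminium heatsink, a bar 60 x 24 x 12 mm (x, y, z), 25 to 50 g. Origin: centre of its underside; x runs along its length. It starts lying in the scoop, side by side with the other one, its length along the scoop.
- sink_b: Black finned aluminium heatsink, a bar 60 x 24 x 12 mm (x, y, z), 25 to 50 g. Origin: centre of its underside; x runs along its length. It starts lying in the scoop, side by side with the other one, its length along the scoop.
- sink_a_nose (a point): Centre of the +x end face of heatsink a (x = 30 mm, z = 6 mm).
- sink_a_rear (a point): Centre of the -x end face of heatsink a (x = -30 mm, z = 6 mm).
- sink_b_nose (a point): Centre of the +x end face of heatsink b (x = 30 mm, z = 6 mm).
- sink_b_rear (a point): Centre of the -x end face of heatsink b (x = -30 mm, z = 6 mm).
- riser: Low plywood shelf, fixed: board 140 x 220 mm (x, y), 120 to 138 mm above the bench, on four 24 mm corner posts (172 mm free between), open at front and back. A box and a can are fixed on it (to 213 mm high, from 45 mm behind the front edge). Origin: on the bench under its centre; front edge at x = -70 mm. The scoop starts 25 to 35 mm before its centre, up to 30 mm sideways, 0.12 rad off its x.
- tray: Black plastic divided tray fixed on the bench, 224 x 188 mm (x, y), walls, dividers and floor 4 mm thick, all walls and dividers 46 mm high above the bench. Two by two cells, each 106 x 88 mm inside, centred at x = +-55, y = +-46 mm. Origin: centre of its underside.
- pad: Thin dark rubber pad, 90 x 72 x 2 mm, fixed on the floor of the one cell that holds no choke, at that cell's centre, axes as the tray's. Origin: centre of its underside, 4 mm above the bench; the dividers' tops are 42 mm above it.
- choke_a: Wound choke (steel core 60 x 24 x 30 mm, copper winding 34 x 50 mm), 0.25 kg, standing loose in one cell of the tray, below the rim. Not to be disturbed. Origin: centre of its underside.
- choke_b: Wound choke (steel core 60 x 24 x 30 mm, copper winding 34 x 50 mm), 0.25 kg, standing loose in one cell of the tray, below the rim. Not to be disturbed. Origin: centre of its underside.
- choke_c: Wound choke (steel core 60 x 24 x 30 mm, copper winding 34 x 50 mm), 0.25 kg, standing loose in one cell of the tray, below the rim. Not to be disturbed. Origin: centre of its underside.
There are look-alikes about, which are no part of the job. There is more than one size of the scoop; the one meant has the size given above. Leave any turquoise look-alike of the sink_b alone.

How it is judged:
On the way, in this order (a step that is already met when the one before it is completed fails the run):
1. the scoop is drawn out clear of the shelf with both heatsinks in it (x of scoop_lip in the frame of riser below -0.07 m and x of sink_a in the frame of scoop between -0.05 and 0.05 m and y of sink_a in the frame of scoop between -0.03 and 0.03 m and z of sink_a in the frame of scoop between 0 and 0.03 m and x of sink_b in the frame of scoop between -0.05 and 0.05 m and y of sink_b in the frame of scoop between -0.03 and 0.03 m and z of sink_b in the frame of scoop between 0 and 0.03 m), for 0.1 s.
2. both heatsinks lie in the free cell, out of the scoop, which is still in the air (x of sink_a_nose in the frame of pad between -0.055 and 0.055 m and y of sink_a_nose in the frame of pad between -0.046 and 0.046 m and z of each of sink_a_nose, sink_a_rear, sink_b_nose, sink_b_rear in the frame of pad below 0.085 m and x of sink_a_rear in the frame of pad between -0.055 and 0.055 m and y of sink_a_rear in the frame of pad between -0.046 and 0.046 m and z of each of sink_a, sink_b in the frame of pad below 0.06 m and x of sink_b_nose in the frame of pad between -0.055 and 0.055 m and y of sink_b_nose in the frame of pad between -0.046 and 0.046 m and x of sink_b_rear in the frame of pad between -0.055 and 0.055 m and y of sink_b_rear in the frame of pad between -0.046 and 0.046 m and height (world z) of scoop above 0.03 m and contact force between scoop and sink_a below 0.05 N and contact force between scoop and sink_b below 0.05 N), for 0.2 s.
At the end, for the whole second after the job is handed in: Both heatsinks lie still in the free cell, end-face centres within 55 mm (x) and 46 mm (y) of its centre and under 85 mm up, origins under 60 mm up; the scoop stands released and still, flat on the bench (0.08 rad, 6 mm); no choke shifted over 15 mm (x of sink_a_nose in the frame of pad between -0.055 and 0.055 m and y of sink_a_nose in the frame of pad between -0.046 and 0.046 m and z of each of sink_a_nose, sink_a_rear, sink_b_nose, sink_b_rear in the frame of pad below 0.085 m and x of sink_a_rear in the frame of pad between -0.055 and 0.055 m and y of sink_a_rear in the frame of pad between -0.046 and 0.046 m and z of each of sink_a, sink_b in the frame of pad below 0.06 m and x of sink_b_nose in the frame of pad between -0.055 and 0.055 m and y of sink_b_nose in the frame of pad between -0.046 and 0.046 m and x of sink_b_rear in the frame of pad between -0.055 and 0.055 m and y of sink_b_rear in the frame of pad between -0.046 and 0.046 m and linear speed of each of sink_a, sink_b, scoop below 0.02 m/s and height (world z) of scoop below 0.006 m and angle between scoop's own z axis and vertical below 0.08 rad and distance of each of choke_a, choke_b, choke_c from where it was at the start of the episode below 0.015 m); the robot touches nothing.
It fails at once if the fingers touch a heatsink (contact force between the fingers and sink_a above 0.5 N or contact force between the fingers and sink_b above 0.5 N).
It fails at once if a heatsink is dropped from high up or thrown (faster than 1.8 m/s) (linear speed of any of sink_a, sink_b above 1.8 m/s).
It fails at once if a choke is shifted by more than 15 mm (distance of any of choke_a, choke_b, choke_c from where it was at the start of the episode above 0.015 m).
It also fails if it takes over 64 s, if anything falls off the work surface, if the arm or the gripper's body presses on something with over 40 N, if the wrist force passes 120 N, or if a joint passes its speed limit or range.

## Working session

There is one attempt and no reset: what is moved stays moved. The work goes in short steps, Python scripts to look and compute and a tool call to move; the robot and the scene stay as the last step left them, time stands still between calls to the robot, and variables do not carry over. Pictures are saved under pics/ and viewed, about 8 in all and at most 12, crops included, and the job is handed in when it is done.

Besides the shell and the picture viewer there is one more tool, called after ">>>" by a JSON object that holds its "fn" and its "kwargs", one argument or row to a line. move_arm: Moves the arm, as the interface text tells. Shifts and turns lie within -1 to 1; 1 stands for 25 cm of shift or 90 degrees of turn. Its arguments: {"type":"object","properties":{"increments":{"type":"array","items":{"type":"array","items":{"type":"array","items":{"type":"number","minimum":-1,"maximum":1}}}},"gripper":{"type":"number"},"squeeze":{"type":"number"}},"required":["increments"]}

```bash
ls; mkdir -p pics; cat > h.py <<'E'
import numpy as np, cv2
from scipy.spatial.transform import Rotation as R
from station import ctrl
def pts(im, mask=None, obs=None):
    d=im["depth"]; K=im["K"]; v,u=np.nonzero((d>0) if mask is None else (mask&(d>0)))
    z=d[v,u]; P=np.c_[(u-K[0,2])*z/K[0,0], -(v-K[1,2])*z/K[1,1], -z]
    if "extrinsics" in im: T=im["extrinsics"]
    else:
        W=np.eye(4); W[:3,:3]=R.from_rotvec(obs["tool_rot"]).as_matrix(); W[:3,3]=obs["tool_pos"]; T=W@im["tool_from_camera"]
    return P@T[:3,:3].T+T[:3,3], np.c_[v,u]
def save(im,n): cv2.imwrite("pics/"+n, cv2.cvtColor(im["pixels"],cv2.COLOR_RGB2BGR))
E
python3 - <<'E'
from h import *
o=ctrl.get_obs(); print(o["t"],o["tool_pos"],o["tool_rot"],o["opening"])
print(R.from_rotvec(o["tool_rot"]).as_matrix().round(3))
for c in ["scene","side","wrist"]:
    im=ctrl.get_image(c); save(im,c+"0.png"); print(c, im.get("extrinsics",im.get("tool_from_camera")).round(3).tolist(), im["K"].round(1).tolist(),[k for k in im])
    if c=="wrist": continue
    for t in ["scoop","sink_a","riser","tray","pad","choke_a","scoop_grip"]:
        for r in ctrl.trace(c,t)[:4]:
            P,_=pts(im,r["region"],o)
            if len(P): print(c,t,round(r["score"],2),np.round(r["pixel"]),len(P),np.median(P,0).round(3),np.percentile(P,2,0).round(3),np.percentile(P,98,0).round(3))
a=[cv2.imread(f"pics/{c}0.png") for c in("scene","side")]
E
```

```text
pics
0.0 [ 0.16649588 -0.60180618  0.24406786] [ 1.00958316  1.32632818 -1.00724034] 0.08541292930271123
[[-0.     0.964  0.267]
 [ 0.002  0.267 -0.964]
 [-1.     0.    -0.002]]
scene [[-0.665, 0.708, -0.239, 0.369], [-0.747, -0.632, 0.205, 0.06], [-0.006, 0.315, 0.949, 0.857], [0.0, 0.0, 0.0, 1.0]] [[379.6, 0.0, 275.7], [0.0, 379.6, 207.6], [0.0, 0.0, 1.0]] ['pixels', 'depth', 'K', 'extrinsics']
scene scoop 0.82 [189. 291.] 485 [ 0.592 -0.163  0.034] [ 0.543 -0.213  0.001] [ 0.629 -0.142  0.107]
scene scoop 0.66 [103. 385.] 2665 [ 0.595 -0.506  0.021] [ 0.491 -0.546  0.002] [ 0.682 -0.447  0.134]
scene scoop 0.62 [196. 368.] 938 [ 0.45  -0.316  0.006] [ 0.405 -0.352  0.001] [ 0.5   -0.276  0.077]
scene sink_a 0.8 [232. 238.] 284 [ 0.6   -0.016  0.01 ] [ 0.572 -0.032  0.003] [0.629 0.    0.016]
scene sink_a 0.55 [182. 276.] 137 [ 0.622 -0.169  0.013] [ 0.607 -0.182  0.004] [ 0.639 -0.152  0.048]
scene sink_a 0.52 [179. 287.] 154 [ 0.618 -0.195  0.013] [ 0.601 -0.212  0.004] [ 0.635 -0.178  0.02 ]
scene riser 0.6 [136. 283.] 8192 [ 0.647 -0.212  0.142] [ 0.575 -0.305  0.028] [ 0.73  -
[... 2011 characters left out ...]
3 [276. 189.] 381 [0.649 0.175 0.034] [0.623 0.15  0.015] [0.681 0.195 0.037]
side choke_a 0.71 [310. 160.] 516 [0.623 0.264 0.033] [0.6   0.238 0.013] [0.657 0.284 0.037]
side choke_a 0.67 [317. 207.] 539 [0.517 0.236 0.033] [0.494 0.212 0.012] [0.55  0.255 0.037]
side scoop_grip 0.66 [209. 352.] 614 [ 0.453 -0.297  0.017] [ 0.402 -0.351  0.001] [ 0.503 -0.272  0.075]
side scoop_grip 0.63 [167. 348.] 1209 [ 0.581 -0.501  0.033] [ 0.49  -0.543  0.004] [ 0.683 -0.447  0.132]
wrist [[0.0, 0.307, -0.952, -0.129], [0.001, 0.952, 0.307, 0.079], [1.0, -0.001, 0.0, -0.001], [0.0, 0.0, 0.0, 1.0]] [[342.0, 0.0, 284.5], [0.0, 342.0, 210.2], [0.0, 0.0, 1.0]] ['pixels', 'depth', 'K', 'tool_from_camera']
```

View pics/scene0.png

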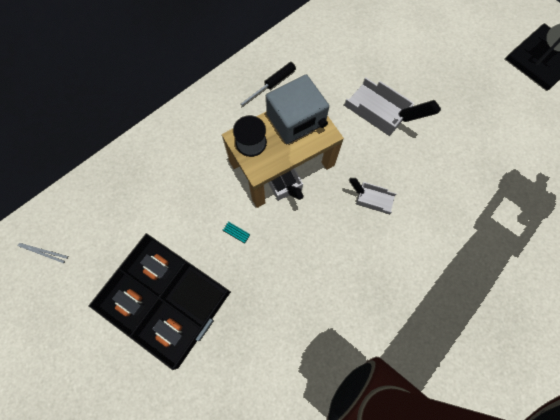

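View pics/side0.png

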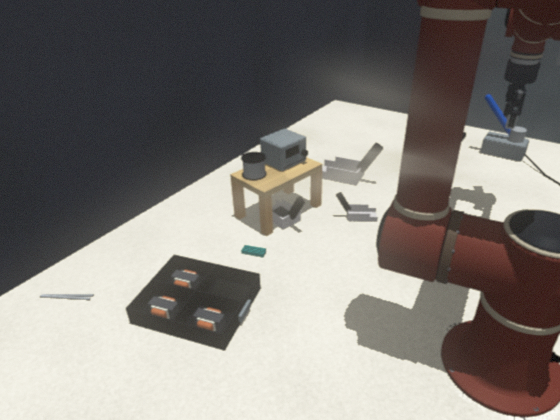

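The scene view shows the task scoop under the shelf, with its handle at about (292,188). The two other scoops, at (378,108) and (375,197), are the wrong size. The free cell is at about (197,294). Next I'll fit the poses.

```bash
cat > fit.py <<'E'
from h import *
ims={c:ctrl.get_image(c) for c in("scene","side")}
A={c:pts(i) for c,i in ims.items()}
col={c:ims[c]["pixels"][A[c][1][:,0],A[c][1][:,1]].astype(int) for c in A}
def rect(P,n):
    r=cv2.minAreaRect((P[:,:2]*1000).astype(np.float32)); print(n,len(P),np.round(r[0],1),np.round(r[1],1),round(r[2],2)); 
for c in A:
    P=A[c][0]; 
    b=lambda x0,x1,y0,y1,z0,z1:P[(P[:,0]>x0)&(P[:,0]<x1)&(P[:,1]>y0)&(P[:,1]<y1)&(P[:,2]>z0)&(P[:,2]<z1)]
    T=b(.4,.8,0.05,.36,.042,.052); rect(T,c+" tray rim")
    B=b(.5,.85,-.38,-.05,.134,.143); rect(B,c+" board")
    H=b(.50,.60,-.26,-.13,.03,.112); 
    for k in range(3,11):
        h=H[(H[:,2]>k*.01)&(H[:,2]<k*.01+.01)]
        if len(h): print(c,k,len(h),h.mean(0).round(4),h.min(0).round(4)[:2],h.max(0).round(4)[:2])
    L=b(.53,.75,-.30,-.08,.0015,.115); dark=0
i=ims["scene"]; cv2.imwrite("pics/crop.png",np.hstack([cv2.resize(cv2.cvtColor(ims[c]["pixels"][s],cv2.COLOR_RGB2BGR),(400,400),interpolation=cv2.INTER_CUBIC) for c,s in(("scene",np.s_[150:220,255:325]),("side",np.s_[180:240,255:315]))]))
for c in A:
  for t in("pad","sink_a"):
    for r in ctrl.trace(c,t)[:3]:
        P,_=pts(ims[c],r["region"]); 
        if t=="pad" and P[:,1].mean()>.05: rect(P[P[:,2]<.02],c+" pad")
E
python3 fit.py
```

```text
scene tray rim 1384 [589.5 198.9] [225.3 188.1] 14.82
scene board 3292 [ 661.2 -213. ] [221.  142.4] 78.39
scene 3 64 [ 0.5893 -0.1759  0.0363] [ 0.5757 -0.208 ] [ 0.5996 -0.1403]
scene 4 13 [ 0.5867 -0.1715  0.045 ] [ 0.5757 -0.2023] [ 0.596  -0.1621]
scene 5 14 [ 0.5823 -0.1664  0.0551] [ 0.5668 -0.1755] [ 0.5916 -0.1597]
scene 6 14 [ 0.575  -0.1634  0.0647] [ 0.559  -0.1726] [ 0.5858 -0.1576]
scene 7 15 [ 0.5729 -0.1635  0.0746] [ 0.5588 -0.1745] [ 0.5793 -0.1573]
scene 8 17 [ 0.5643 -0.1606  0.0848] [ 0.5508 -0.1699] [ 0.5743 -0.1551]
scene 9 30 [ 0.5528 -0.1597  0.0964] [ 0.5408 -0.1711] [ 0.5681 -0.1536]
scene 10 57 [ 0.5522 -0.1618  0.1042] [ 0.5399 -0.1694] [ 0.5624 -0.1552]
side tray rim 1372 [589.4 201.4] [226.3 192.1] 15.11
side board 1206 [ 658.8 -209.7] [226.8 143.9] 77.04
side 3 48 [ 0.589  -0.1565  0.0348] [ 0.5729 -0.1981] [ 0.5998 -0.1371]
side 4 25 [ 0.579  -0.1617  0.0455] [ 0.5664 -0.1683] [ 0.5938 -0.1573]
side 5 22 [ 0.5734 -0.1597  0.0561] [ 0.5611 -0.1652] [ 0.5891 -0.1566]
side 6 22 [ 0.5702 -0.1591  0.0648] [ 0.5554 -0.1642] [ 0.5863 -0.1554]
side 7 25 [ 0.564  -0.1577  0.0749] [ 0.5493 -0.1645] [ 0.5798 -0.1525]
side 8 27 [ 0.5558 -0.1555  0.0854] [ 0.543  -0.1637] [ 0.5747 -0.15  ]
side 9 30 [ 0.5526 -0.1552  0.0955] [ 0.5416 -0.1623] [ 0.5684 -0.152 ]
side 10 28 [ 0.553  -0.1583  0.1037] [ 0.5437 -0.1647] [ 0.5633 -0.1532]
scene pad 1387 [548.1 140.6] [91.7 74.5] 14.38
side pad 433 [557.6 130.1] [79.6 45.4] 13.66
```

View pics/crop.png

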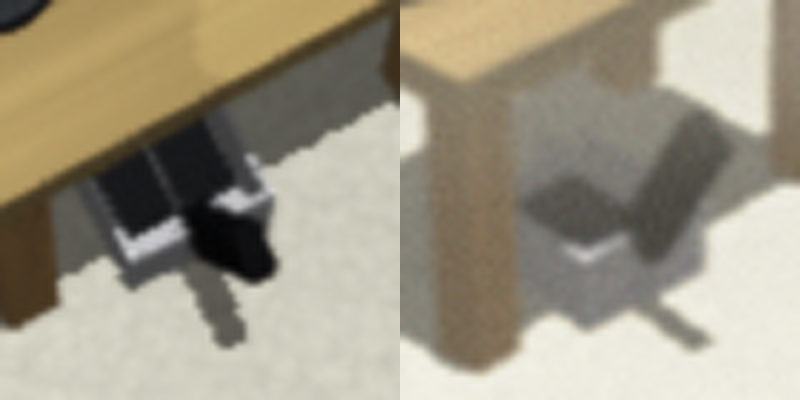

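```bash
python3 - <<'E'
from h import *
im=ctrl.get_image("scene");K=im["K"];T=im["extrinsics"]
def bp(col,row,z):
    d=T[:3,:3]@np.array([(col-K[0,2])/K[0,0],-(row-K[1,2])/K[1,1],-1]); return T[:3,3]+d*(z-T[2,3])/d[2]
a=bp(276,192,.036);b=bp(302.6,184,.036);print(a,b,np.linalg.norm(a-b),np.degrees(np.arctan2(*(a-b)[[1,0]]))-90)
# seam between sinks z=.015
for q in((255+145*.175,150+140*.175),(255+187*.175,150+205*.175)): print(bp(*q,.015))
E
```

```text
[ 0.60341526 -0.14395323  0.036     ] [ 0.5770412  -0.20330136  0.036     ] 0.06494453009795809 -23.960161816137955
[ 0.63601531 -0.18692289  0.015     ]
[ 0.60245646 -0.18034573  0.015     ]
```

>>> {"fn": "move_arm", "kwargs": {
  "increments": [
    [[0,0,0,-0.0775],[0,0,0,-0.0775],[0,0,0,-0.0775],[0,0,0,-0.0775],[0,0,0,-0.0775],[0,0,0,-0.0775],[0,0,0,-0.0775],[0,0,0,-0.0775],[0,0,0,-0.0775],[0,0,0,-0.0775],[0,0,0,-0.0775],[0,0,0,-0.0775],[0,0,0,-0.0775],[0,0,0,-0.0775],[0,0,0,-0.0775],[0,0,0,-0.0775],[0,0,0,-0.0775],[0,0,0,-0.0775],[0,0,0,-0.0775],[0,0,0,-0.0775]]
  ]
}}

```text
t: 2.87
tool_pos: [0.1666, -0.6024, 0.2453]
tool_rot: [-0.886, 1.383, 0.886]
contact_force: [0.2, -0.8, -0.1]
opening: 0.0855
```

>>> {"fn": "move_arm", "kwargs": {
  "increments": [
    [[-0.003,-0.02,0.122,0],[-0.003,-0.02,0.122,0],[-0.003,-0.02,0.122,0],[-0.003,-0.02,0.122,0],[-0.003,-0.02,0.122,0],[-0.003,-0.02,0.122,0],[-0.003,-0.02,0.122,0],[-0.003,-0.02,0.122,0],[-0.003,-0.02,0.122,0],[-0.003,-0.02,0.122,0],[-0.003,-0.02,0.122,0],[-0.003,-0.02,0.122,0],[-0.003,-0.02,0.122,0],[-0.003,-0.02,0.122,0],[-0.003,-0.02,0.122,0],[-0.003,-0.02,0.122,0],[-0.003,-0.02,0.122,0],[-0.003,-0.02,0.122,0],[0,0,0,-0.075],[0,0,0,-0.075]]
  ]
}}

```text
t: 4.53
tool_pos: [0.4813, -0.1415, 0.2589]
tool_rot: [-1.066, 1.294, 1.066]
contact_force: [0.6, -0.1, -0.7]
opening: 0.0852
```

```bash
python3 - <<'E'
from h import *
o=ctrl.get_obs(); im=ctrl.get_image("wrist"); save(im,"w1.png"); np.savez("w1.npz",d=im["depth"],K=im["K"],T=im["tool_from_camera"],p=o["tool_pos"],r=o["tool_rot"],px=im["pixels"])
print(o["t"],o["tool_pos"].round(4) if hasattr(o["tool_pos"],'round') else o["tool_pos"],R.from_rotvec(o["tool_rot"]).as_matrix().round(3).tolist(), o["q"])
E
```

```text
4.5333 [ 0.4813 -0.1415  0.2589] [[0.0, -0.982, 0.191], [-0.0, 0.191, 0.982], [-1.0, -0.0, -0.0]] [-4.34417655e-01 -2.56795573e-01  1.87748284e+00  2.26136095e-05
  1.52079280e+00 -1.81275631e+00]
```

View pics/w1.png

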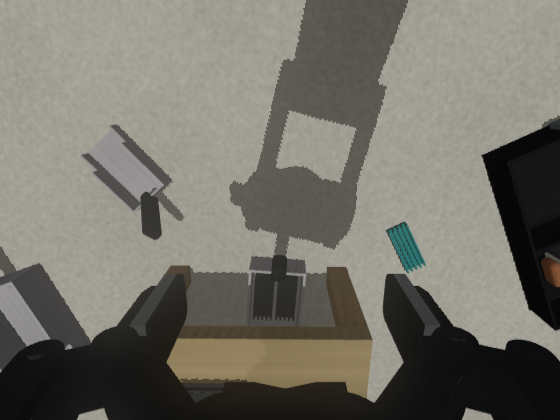

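The wrist view shows the scoop handle at (280,265), with the back wall running from (250,260) to (307,262) and the two black sinks in the bowl. Next I'll measure the yaw and grip point from depth.

```bash
python3 - <<'E'
from h import *
w=np.load("w1.npz"); im=dict(depth=w["d"],K=w["K"],tool_from_camera=w["T"]); P,q=pts(im,None,dict(tool_pos=w["p"],tool_rot=w["r"]))
s=(q[:,0]>225)&(q[:,0]<328)&(q[:,1]>240)&(q[:,1]<315)&(P[:,2]<.115)&(P[:,0]>.5); P=P[s];q=q[s]
px=w["px"][q[:,0],q[:,1]].astype(int).sum(1)
hd=P[P[:,2]>.045]
for k in range(4,11):
    h=hd[(hd[:,2]>k*.01)&(hd[:,2]<k*.01+.01)]
    if len(h): print(k,len(h),h.mean(0).round(4),h[:,1].min().round(4),h[:,1].max().round(4))
r=P[(P[:,2]>.030)&(P[:,2]<.042)]
print("rim",len(r),r.min(0),r.max(0)); rc=cv2.minAreaRect((r[:,:2]*1000).astype(np.float32));print(rc)
bk=r[np.abs(r[:,0]-(.585))<.03]
# back wall line: robust fit
vx,vy,x0,y0=cv2.fitLine((bk[:,:2]*1000).astype(np.float32),cv2.DIST_HUBER,0,.01,.01).ravel();print("line yaw",np.degrees(np.arctan2(vy,vx)),x0,y0)
k=P[(P[:,2]>.008)&(P[:,2]<.02)]; print("sinks",len(k),cv2.minAreaRect((k[:,:2]*1000).astype(np.float32)))
a=P[(P[:,2]>.003)]; np.set_printoptions(suppress=True)
for x in np.arange(.57,.66,.006):
    t=a[abs(a[:,0]-x)<.003]
    t=t[t[:,2]<.042]
    if len(t): print(x.round(3),len(t),t[:,1].min().round(4),t[:,1].max().round(4))
E
```

```text
4 1 [ 0.5921 -0.1724  0.0456] -0.1724 -0.1724
5 2 [ 0.5857 -0.1726  0.0532] -0.1751 -0.1701
6 1 [ 0.5821 -0.1677  0.0644] -0.1677 -0.1677
7 3 [ 0.5749 -0.1664  0.0765] -0.1696 -0.1637
8 1 [ 0.57   -0.1618  0.0872] -0.1618 -0.1618
9 146 [ 0.5433 -0.1571  0.0974] -0.1687 -0.1507
10 220 [ 0.5519 -0.1596  0.1034] -0.1671 -0.1526
rim 518 [ 0.57725414 -0.22010003  0.03001418] [ 0.66683427 -0.13780852  0.03842594]
((622.6862182617188, -179.13955688476562), (66.16387176513672, 77.96076965332031), 74.49132537841797)
line yaw 76.38169 588.2285 -168.09006
sinks 1468 ((628.1905517578125, -179.53575134277344), (65.02751922607422, 90.47604370117188), 76.27364349365234)
0.576 78 -0.2007 -0.1928
0.582 251 -0.2016 -0.1756
0.588 116 -0.2042 -0.1497
0.594 210 -0.2057 -0.1372
0.6 94 -0.2067 -0.1386
0.606 126 -0.2081 -0.1397
0.612 218 -0.2108 -0.1417
0.618 234 -0.2121 -0.1429
0.624 229 -0.2134 -0.145
0.63 224 -0.2149 -0.1473
0.636 237 -0.2176 -0.1485
0.642 225 -0.2189 -0.1506
0.648 217 -0.2201 -0.152
0.654 197 -0.2195 -0.1542
0.66 170 -0.2213 -0.1551
```

>>> {"fn": "move_arm", "kwargs": {
  "increments": [
    [[0,0,0,0.05],[0,-0.06,0.001,0],[0,-0.06,0.001,0],[0,-0.06,0.001,0],[0,-0.06,0.001,0],[0,-0.061,0.002,0],[0.08,0,0,0],[0.08,0,0,0],[0.08,0,0,0],[0.08,0,0,0],[0.08,0,0,0],[0.08,0,0,0],[0.08,0,0,0],[0.08,0,0,0],[0.06,0,0,0],[0,0,0,0]]
  ]
}}

```text
t: 5.92
tool_pos: [0.5505, -0.1616, 0.0797]
tool_rot: [-0.994, 1.333, 1.004]
contact_force: [-0.5, -0.2, 0.1]
opening: 0.0852
```

```bash
python3 - <<'E'
from h import *
o=ctrl.get_obs(); print(o["tool_pos"],o["contact_force"])
a=ctrl.get_image("side"); b=ctrl.get_image("wrist"); A=cv2.resize(a["pixels"][150:260,230:380],(545,400)); save(dict(pixels=np.hstack([A,b["pixels"][200:400,220:345].repeat(2,0).repeat(2,1)])),"g1.png")
E
```

```text
[ 0.55050882 -0.16160721  0.07971648] [-0.48470172 -0.22202689  0.09019478]
```

View pics/g1.png

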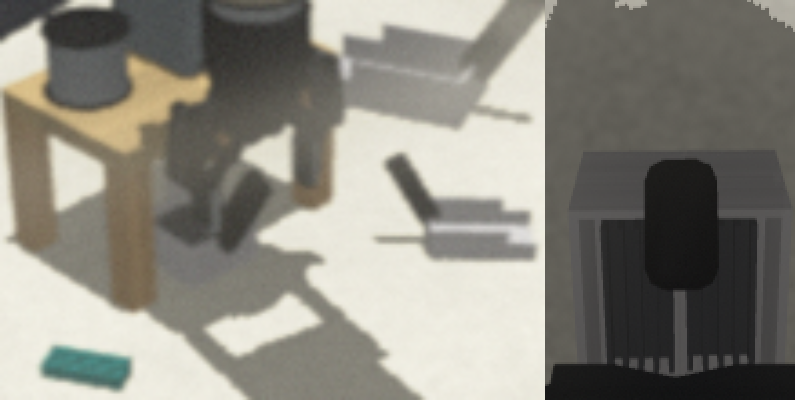

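The wrist view shows the handle centred between the jaws, with the scoop's axes square to the image. I'll nudge 5 mm forward and 3 mm up, then close.

>>> {"fn": "move_arm", "kwargs": {
  "increments": [
    [[-0.012,-0.02,0,0],[0,0,0,0]]
  ]
}}

```text
t: 6.18
tool_pos: [0.5602, -0.1648, 0.0895]
tool_rot: [-1.003, 1.327, 0.996]
contact_force: [0.1, 0.1, 0.5]
opening: 0.085
```

>>> {"fn": "move_arm", "kwargs": {
  "increments": [
    [[0,0,0,0],[0,0,0,0],[0,0,0,0],[0,0,0,0],[0,0,0,0],[0,0,0,0],[0,0,0,0],[0,0,0,0],[0,0,0,0],[0,0,0,0],[0,0,0,0],[0,0,0,0]]
  ],
  "gripper": 1,
  "squeeze": 110
}}

```text
t: 7.18
tool_pos: [0.558, -0.1637, 0.0869]
tool_rot: [-1.0, 1.329, 1.001]
contact_force: [-0.3, 1.4, 2.0]
opening: 0.0124
```

>>> {"fn": "move_arm", "kwargs": {
  "increments": [
    [[-0.008,0.005,0,0],[-0.008,0.015,0,0],[0,0.03,0,0],[0,0.04,0,0],[0,0.04,0,0],[0,0.04,0,0],[0,0.04,0,0],[0,0.04,0,0],[0,0.04,0,0],[0,0.04,0,0],[0,0.04,0,0],[0,0.04,0,0],[0,0.04,0,0],[0,0.04,0,0],[0,0.04,0,0],[0,0.03,0,0],[0,0.02,0,0],[0,0.01,0,0],[0,0,0,0],[0,0,0,0]]
  ]
}}

```text
t: 8.85
tool_pos: [0.4165, -0.1232, 0.091]
tool_rot: [-1.001, 1.328, 1.0]
contact_force: [1.1, -0.1, -2.5]
opening: 0.0122
```

```bash
cat > tilt.py <<'E'
from h import *
import sys
# scoop floor/rim points relative to the hand, from scene+side
o=ctrl.get_obs(); p=np.array(o["tool_pos"]); M=R.from_rotvec(o["tool_rot"]).as_matrix()
print("t",o["t"],p.round(4),"F",np.round(o["contact_force"],1),"M",np.round(o["wrist_torque"],2),"op",round(o["opening"],4),"yaw",np.degrees(np.arctan2(-M[1,1],-M[0,1])).round(1),"tilt",np.degrees(np.arccos(-M[2,0])).round(1))
f=-M[:,1]; f[2]=0; f/=np.linalg.norm(f); l=np.array([-f[1],f[0],0])
out=[]
for c in sys.argv[2:]:
    im=ctrl.get_image(c); P,q=pts(im,None,o); D=P-p
    s=(abs(D@l)<.05)&(D@f>-.02)&(D@f<.16)&(P[:,2]>.003)&(D[:,2]<-.012)
    S=np.c_[D@f,D@l,D[:,2]][s]; col=im["pixels"][q[s][:,0],q[s][:,1]].astype(int).max(1)
    print(c,len(S))
    for x in np.arange(.0,.16,.01):
        b=S[abs(S[:,0]-x)<.005]
        if len(b)>3: print("  fwd %.2f n%d y %.3f..%.3f z(rel TCP) min %.3f med %.3f max %.3f"%(x,len(b),b[:,1].min(),b[:,1].max(),b[:,2].min(),np.median(b[:,2]),b[:,2].max()))
    u,v=q[s][:,1],q[s][:,0]
    out.append(cv2.resize(im["pixels"][max(0,v.min()-40):v.max()+20,max(0,u.min()-30):u.max()+30],(390,400)) if len(u) else im["pixels"][:400,:390])
save(dict(pixels=np.hstack(out)),sys.argv[1])
E
python3 tilt.py d1.png scene wrist
```

```text
t 8.85 [ 0.4165 -0.1232  0.091 ] F [ 1.1 -0.1 -2.5] M [0.01 0.14 0.02] op 0.0122 yaw -16.0 tilt 0.0
scene 874
  fwd 0.00 n15 y -0.000..0.049 z(rel TCP) min -0.088 med -0.087 max -0.086
  fwd 0.01 n6 y 0.036..0.049 z(rel TCP) min -0.088 med -0.088 max -0.087
  fwd 0.02 n7 y 0.041..0.050 z(rel TCP) min -0.088 med -0.088 max -0.087
  fwd 0.03 n11 y 0.016..0.048 z(rel TCP) min -0.088 med -0.049 max -0.046
  fwd 0.04 n52 y 0.001..0.050 z(rel TCP) min -0.088 med -0.082 max -0.046
  fwd 0.05 n80 y -0.000..0.050 z(rel TCP) min -0.088 med -0.079 max -0.048
  fwd 0.06 n62 y 0.003..0.050 z(rel TCP) min -0.088 med -0.073 max -0.049
  fwd 0.07 n63 y 0.003..0.045 z(rel TCP) min -0.088 med -0.074 max -0.049
  fwd 0.08 n71 y 0.002..0.050 z(rel TCP) min -0.088 med -0.072 max -0.048
  fwd 0.09 n71 y -0.002..0.043 z(rel TCP) min -0.088 med -0.073 max -0.049
  fwd 0.10 n77 y -0.004..0.049 z(rel TCP) min -0.088 med -0.075 max -0.048
  fwd 0.11 n59 y -0.010..0.045 z(rel TCP) min -0.088 med -0.079 max -0.048
  fwd 0.12 n84 y -0.014..0.050 z(rel TCP) min -0.088 med -0.082 max -0.062
  fwd 0.13 n98 y -0.022.
[... 268 characters left out ...]
d -0.074 max -0.049
  fwd 0.04 n15 y -0.031..0.034 z(rel TCP) min -0.052 med -0.051 max -0.050
  fwd 0.06 n7 y -0.008..0.011 z(rel TCP) min -0.072 med -0.071 max -0.070
  fwd 0.07 n198 y -0.009..0.011 z(rel TCP) min -0.084 med -0.072 max -0.070
  fwd 0.08 n356 y -0.010..0.013 z(rel TCP) min -0.086 med -0.078 max -0.070
  fwd 0.09 n385 y -0.013..0.017 z(rel TCP) min -0.085 med -0.078 max -0.071
  fwd 0.10 n471 y -0.015..0.018 z(rel TCP) min -0.085 med -0.078 max -0.070
  fwd 0.11 n280 y -0.016..0.018 z(rel TCP) min -0.085 med -0.079 max -0.071
  fwd 0.12 n384 y -0.016..0.019 z(rel TCP) min -0.085 med -0.084 max -0.082
  fwd 0.13 n404 y -0.017..0.020 z(rel TCP) min -0.085 med -0.084 max -0.083
```

View pics/d1.png

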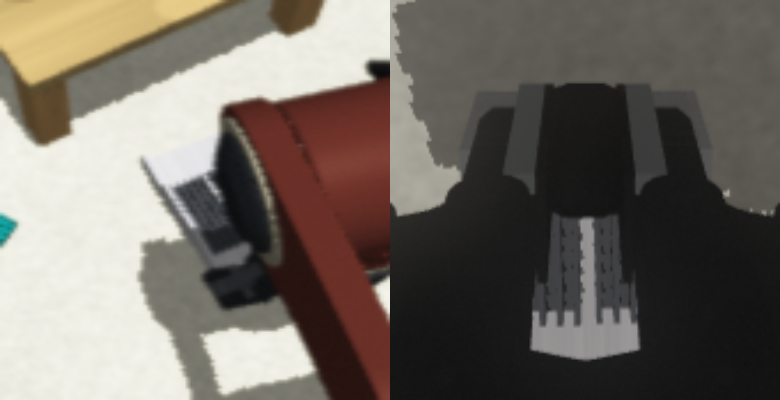

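Both sinks are still in the scoop, which is level and clear of the shelf. Next I'll lift, turn to the tray's yaw and carry.

>>> {"fn": "move_arm", "kwargs": {
  "increments": [
    [[-0.02,0,0,0],[-0.05,0,0,0],[-0.07,0,0,0],[-0.07,0,0,0],[-0.07,0,0,0],[-0.07,0,0,0],[-0.05,0,0,0],[0,0,0,-0.02],[0,0,0,-0.04],[0,0,0,-0.05],[0,0,0,-0.05],[0,0,0,-0.05],[0,0,0,-0.05],[0,0,0,-0.042],[0,0,0,-0.04],[0,0,0,0]]
  ]
}}

```text
t: 10.28
tool_pos: [0.4163, -0.1231, 0.1909]
tool_rot: [-1.397, 1.076, 1.397]
contact_force: [-0.2, 0.2, -2.9]
opening: 0.0118
```

>>> {"fn": "move_arm", "kwargs": {
  "increments": [
    [[0,-0.007,0.015,0],[0,-0.014,0.035,0],[0,-0.024,0.055,0],[0,-0.024,0.055,0],[0,-0.026,0.06,0],[0,-0.026,0.06,0],[0,-0.026,0.06,0],[0,-0.026,0.06,0],[0,-0.026,0.06,0],[0,-0.026,0.06,0],[0,-0.026,0.06,0],[0,-0.026,0.06,0],[0,-0.026,0.06,0],[0,-0.026,0.06,0],[0,-0.026,0.06,0],[0,-0.024,0.055,0],[0,-0.014,0.035,0],[0,-0.009,0.02,0],[0,0,0,0],[0,0,0,0]]
  ]
}}

```text
t: 11.95
tool_pos: [0.4542, 0.1274, 0.1907]
tool_rot: [-1.396, 1.077, 1.396]
contact_force: [0.3, 0.4, -2.2]
opening: 0.0125
```

```bash
python3 tilt.py d2.png scene side
```

```text
t 11.95 [0.4542 0.1274 0.1907] F [ 0.3  0.4 -2.2] M [-0.01  0.12  0.02] op 0.0125 yaw 14.7 tilt 0.0
scene 79
  fwd 0.00 n21 y -0.019..0.045 z(rel TCP) min -0.188 med -0.187 max -0.186
side 3604
  fwd 0.00 n25 y -0.049..0.049 z(rel TCP) min -0.188 med -0.029 max -0.019
  fwd 0.01 n53 y -0.047..0.020 z(rel TCP) min -0.188 med -0.033 max -0.012
  fwd 0.02 n98 y -0.042..0.048 z(rel TCP) min -0.188 med -0.039 max -0.012
  fwd 0.03 n298 y -0.041..0.049 z(rel TCP) min -0.188 med -0.075 max -0.026
  fwd 0.04 n374 y -0.050..0.050 z(rel TCP) min -0.188 med -0.151 max -0.041
  fwd 0.05 n152 y -0.033..0.040 z(rel TCP) min -0.165 med -0.071 max -0.048
  fwd 0.06 n237 y -0.044..0.048 z(rel TCP) min -0.186 med -0.073 max -0.048
  fwd 0.07 n300 y -0.049..0.050 z(rel TCP) min -0.187 med -0.080 max -0.048
  fwd 0.08 n295 y -0.048..0.049 z(rel TCP) min -0.188 med -0.081 max -0.048
  fwd 0.09 n276 y -0.050..0.043 z(rel TCP) min -0.187 med -0.079 max -0.048
  fwd 0.10 n271 y -0.049..0.040 z(rel TCP) min -0.186 med -0.077 max -0.047
  fwd 0.11 n230 y -0.049..0.041 z(rel TCP) min -0.186 med -0.145 max -0.049
  fwd 0.12 n208 y -0.050..0.041 z(rel TCP) min -0.187 med -0.149 max -0.062
  fwd 0.13 n249 y -0.050..0.046 z(rel TCP) min -0.187 med -0.144 max -0.063
  fwd 0.14 n180 y -0.049..0.048 z(rel TCP) min -0.187 med -0.165 max -0.062
  fwd 0.15 n333 y -0.050..0.050 z(rel TCP) min -0.187 med -0.162 max -0.142
```

View pics/d2.png

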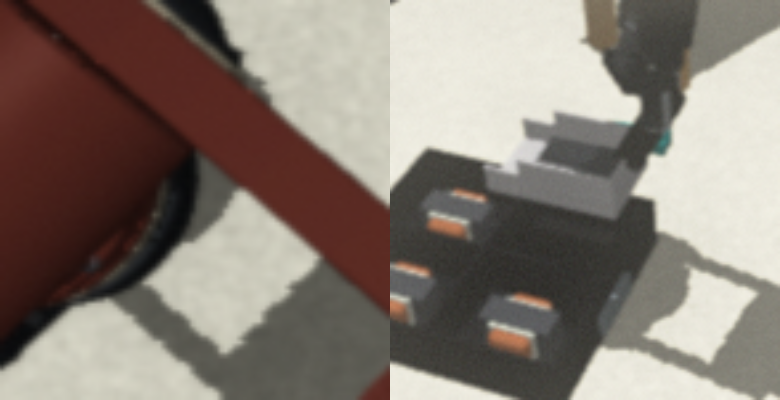

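The side view shows the scoop level over the free cell with both sinks in it, and the lip near the far divider. I'll centre and lower it to about 9 mm above the rim, then ease the grip.

>>> {"fn": "move_arm", "kwargs": {
  "increments": [
    [[0,0.01,-0.022,0],[0,0.01,-0.023,0],[0.03,0,0,0],[0.04,0,0,0],[0.04,0,0,0],[0.04,0,0,0],[0.03,0,0,0],[0,0,0,0],[0,0,0,0]]
  ]
}}

```text
t: 12.8
tool_pos: [0.4518, 0.1153, 0.1447]
tool_rot: [-1.395, 1.078, 1.398]
contact_force: [-0.1, -0.6, -2.0]
opening: 0.0126
```

>>> {"fn": "move_arm", "kwargs": {
  "increments": [
    [[0,0,0,0],[0,0,0,0],[0,0,0,0]]
  ],
  "squeeze": 50
}}

```text
t: 13.05
tool_pos: [0.4529, 0.1153, 0.1466]
tool_rot: [-1.397, 1.075, 1.395]
contact_force: [-0.1, -0.7, -1.8]
opening: 0.0127
```

>>> {"fn": "move_arm", "kwargs": {
  "increments": [
    [[0,0,0,0],[0,0,0,0],[0,0,0,0],[0,0,0,0]]
  ],
  "squeeze": 20
}}

```text
t: 13.38
tool_pos: [0.4524, 0.1152, 0.1459]
tool_rot: [-1.396, 1.076, 1.396]
contact_force: [0.0, -0.8, -1.3]
opening: 0.0125
```

```bash
python3 tilt.py d3.png side; python3 - <<'E'
from h import *
E
```

```text
t 13.3833 [0.4524 0.1152 0.1459] F [ 0.  -0.8 -1.3] M [-0.03  0.14  0.04] op 0.0125 yaw 14.7 tilt 0.0
side 2838
  fwd 0.00 n26 y -0.043..0.046 z(rel TCP) min -0.143 med -0.085 max -0.013
  fwd 0.01 n46 y -0.041..0.043 z(rel TCP) min -0.143 med -0.031 max -0.016
  fwd 0.02 n83 y -0.047..0.049 z(rel TCP) min -0.143 med -0.039 max -0.013
  fwd 0.03 n203 y -0.037..0.039 z(rel TCP) min -0.143 med -0.065 max -0.024
  fwd 0.04 n325 y -0.049..0.050 z(rel TCP) min -0.143 med -0.116 max -0.041
  fwd 0.05 n134 y -0.033..0.050 z(rel TCP) min -0.110 med -0.070 max -0.047
  fwd 0.06 n177 y -0.032..0.050 z(rel TCP) min -0.132 med -0.071 max -0.048
  fwd 0.07 n234 y -0.034..0.050 z(rel TCP) min -0.143 med -0.073 max -0.048
  fwd 0.08 n233 y -0.032..0.050 z(rel TCP) min -0.143 med -0.074 max -0.048
  fwd 0.09 n229 y -0.032..0.050 z(rel TCP) min -0.142 med -0.074 max -0.048
  fwd 0.10 n230 y -0.032..0.050 z(rel TCP) min -0.141 med -0.074 max -0.048
  fwd 0.11 n191 y -0.033..0.050 z(rel TCP) min -0.142 med -0.080 max -0.049
  fwd 0.12 n165 y -0.033..0.050 z(rel TCP) min -0.141 med -0.084 max -0.062
  fwd 0.13 n189 y -0.032..0.050 z(rel TCP) min -0.142 med -0.083 max -0.062
  fwd 0.14 n138 y -0.031..0.050 z(rel TCP) min -0.143 med -0.104 max -0.061
  fwd 0.15 n192 y -0.042..0.050 z(rel TCP) min -0.142 med -0.116 max -0.096
```

At a 20 N grip friction holds the scoop level, and the tool can't tilt. I'll pre-tilt the scoop about 17°, below the sliding angle, by pushing its lip against the shelf's fixed left front post. The rest of the tilt I'll do against the far wall of the cell.

>>> {"fn": "move_arm", "kwargs": {
  "increments": [
    [[-0.03,0,0,0],[-0.05,0,0,0],[-0.05,0,0,0],[-0.05,0,0,0],[0,0,0,0.02],[0,0,0,0.05],[0,0,0,0.06],[0,0,0,0.06],[0,0,0,0.06],[0,0,0,0.042],[0,0,0,0]]
  ],
  "squeeze": 110
}}

```text
t: 14.35
tool_pos: [0.453, 0.1153, 0.1926]
tool_rot: [-1.059, 1.296, 1.057]
contact_force: [0.3, 0.2, -2.8]
opening: 0.0124
```

>>> {"fn": "move_arm", "kwargs": {
  "increments": [
    [[0,-0.004,-0.02,0],[0,-0.009,-0.04,0],[0,-0.012,-0.055,0],[0,-0.012,-0.055,0],[0,-0.012,-0.055,0],[0,-0.012,-0.055,0],[0,-0.012,-0.055,0],[0,-0.012,-0.055,0],[0,-0.012,-0.055,0],[0,-0.012,-0.055,0],[0,-0.012,-0.055,0],[0,-0.012,-0.055,0],[0,-0.012,-0.055,0],[0,-0.009,-0.04,0],[0,-0.004,-0.023,0],[0.04,0,0,0],[0.06,0,0,0],[0.06,0,0,0],[0,0,0,0],[0,0,0,0]]
  ]
}}

```text
t: 16.02
tool_pos: [0.4536, -0.0703, 0.1494]
tool_rot: [-1.058, 1.299, 1.063]
contact_force: [0.6, -1.0, -2.1]
opening: 0.0123
```

```bash
python3 tilt.py d4.png scene wrist | grep -v fwd; cat > rel.py <<'E'
from h import *
o=ctrl.get_obs(); p=np.array(o["tool_pos"])
post=np.array([.611,-.102]); x=np.array([.9796,-.2011]); y=np.array([.2011,.9796])
print("TCP wrt post face: fwd",(p[:2]-post)@x,"lat",(p[:2]-post)@y)
im=ctrl.get_image("scene");P,_=pts(im); d=P[:,:2]-post
f=d@x;l=d@y; s=(abs(l)<.05)&(f>-.02)&(f<.02)&(P[:,2]>.006)&(P[:,2]<.13)
S=np.c_[f,l,P[:,2]][s]; print(len(S))
for z in np.arange(.01,.12,.02):
    b=S[abs(S[:,2]-z)<.01]
    if len(b): print(z.round(2),len(b),b[:,0].min().round(4),np.median(b[:,0]).round(4),b[:,1].min().round(4),b[:,1].max().round(4))
E
python3 rel.py
```

```text
t 16.0167 [ 0.4536 -0.0703  0.1494] F [ 0.6 -1.  -2.1] M [0.04 0.15 0.02] op 0.0123 yaw -11.5 tilt 0.2
scene 230
wrist 3096
TCP wrt post face: fwd -0.15906535613207012 lat -0.0008236266608046621
135
0.01 7 0.0014 0.0101 0.0114 0.012
0.03 12 0.0011 0.0048 0.0097 0.0118
0.05 12 0.001 0.0036 0.0064 0.012
0.07 18 -0.02 0.0036 0.0061 0.0316
0.09 17 0.0006 0.0019 0.0062 0.0117
0.11 21 0.0004 0.003 0.005 0.0119
```

View pics/d4.png

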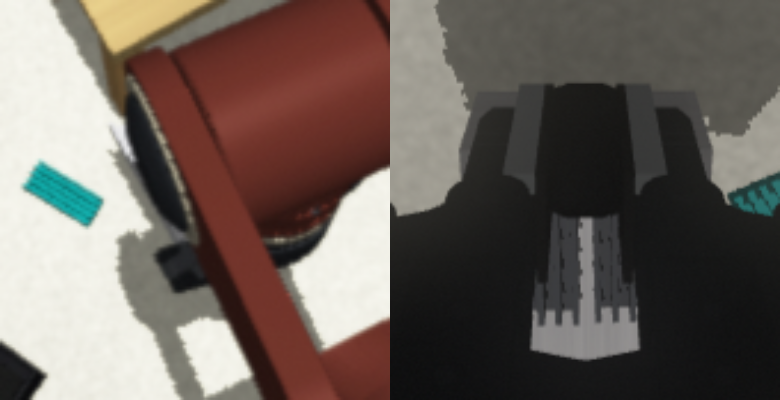

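>>> {"fn": "move_arm", "kwargs": {
  "increments": [
    [[0,-0.024,0,0],[0,-0.024,0,0],[0,-0.016,0,0],[0,-0.012,0,0],[-0.01,-0.015,0,0],[-0.012,-0.015,0,0],[-0.012,-0.015,0,0]]
  ],
  "squeeze": 25
}}

```text
t: 16.75
tool_pos: [0.4796, -0.0759, 0.157]
tool_rot: [-1.05, 1.308, 1.072]
contact_force: [-13.2, 4.2, 3.8]
opening: 0.0122
```

```bash
python3 tilt.py d5.png wrist side; python3 rel.py|head -1
```

```text
t 16.75 [ 0.4796 -0.0759  0.157 ] F [-13.2   4.2   3.8] M [1.   2.87 0.21] op 0.0122 yaw -11.5 tilt 0.9
wrist 3333
  fwd 0.02 n500 y -0.031..0.035 z(rel TCP) min -0.089 med -0.080 max -0.053
  fwd 0.03 n330 y -0.031..0.035 z(rel TCP) min -0.083 med -0.057 max -0.050
  fwd 0.04 n13 y -0.031..0.035 z(rel TCP) min -0.054 med -0.053 max -0.052
  fwd 0.07 n203 y -0.009..0.012 z(rel TCP) min -0.087 med -0.075 max -0.073
  fwd 0.08 n329 y -0.009..0.012 z(rel TCP) min -0.089 med -0.082 max -0.074
  fwd 0.09 n375 y -0.013..0.017 z(rel TCP) min -0.089 med -0.082 max -0.075
  fwd 0.10 n431 y -0.015..0.017 z(rel TCP) min -0.090 med -0.083 max -0.075
  fwd 0.11 n212 y -0.016..0.019 z(rel TCP) min -0.090 med -0.089 max -0.077
  fwd 0.12 n446 y -0.016..0.019 z(rel TCP) min -0.091 med -0.089 max -0.088
  fwd 0.13 n483 y -0.017..0.020 z(rel TCP) min -0.091 med -0.090 max -0.085
  fwd 0.14 n4 y 0.001..0.008 z(rel TCP) min -0.090 med -0.090 max -0.089
side 1779
  fwd 0.00 n35 y -0.042..0.049 z(rel TCP) min -0.154 med -0.028 max -0.012
  fwd 0.01 n57 y -0.049..0.050 z(rel TCP) min -0.154 med -0.042 max 
[... 432 characters left out ...]
154 med -0.073 max -0.051
  fwd 0.08 n101 y -0.049..0.046 z(rel TCP) min -0.154 med -0.073 max -0.051
  fwd 0.09 n94 y -0.045..0.049 z(rel TCP) min -0.154 med -0.074 max -0.052
  fwd 0.10 n88 y -0.033..0.050 z(rel TCP) min -0.154 med -0.074 max -0.053
  fwd 0.11 n55 y -0.031..0.042 z(rel TCP) min -0.154 med -0.076 max -0.053
  fwd 0.12 n59 y -0.031..0.043 z(rel TCP) min -0.154 med -0.082 max -0.067
  fwd 0.13 n155 y -0.050..0.048 z(rel TCP) min -0.154 med -0.075 max -0.016
  fwd 0.14 n333 y -0.049..0.033 z(rel TCP) min -0.154 med -0.048 max -0.015
  fwd 0.15 n126 y -0.048..0.017 z(rel TCP) min -0.153 med -0.040 max -0.015
TCP wrt post face: fwd -0.13356230562541377 lat -0.0006008245311333283
```

The lip is being pushed up by friction on the post, so I'll raise the hand more while pushing.

>>> {"fn": "move_arm", "kwargs": {
  "increments": [
    [[-0.02,0,0,0],[-0.02,0,0,0],[-0.02,-0.004,0,0],[-0.02,-0.008,0,0]]
  ],
  "squeeze": 20
}}

```text
t: 17.23
tool_pos: [0.4852, -0.077, 0.1775]
tool_rot: [-1.055, 1.302, 1.065]
contact_force: [-4.8, 1.2, -4.5]
opening: 0.0123
```

```bash
python3 tilt.py d6.png wrist | grep -v "fwd 0.0[3-6]"; python3 rel.py|head -1
```

```text
t 17.2333 [ 0.4852 -0.077   0.1775] F [-4.8  1.2 -4.5] M [0.41 1.72 0.01] op 0.0123 yaw -11.5 tilt 0.4
wrist 4023
  fwd 0.00 n14 y -0.004..0.006 z(rel TCP) min -0.046 med -0.046 max -0.030
  fwd 0.02 n1619 y -0.032..0.034 z(rel TCP) min -0.174 med -0.078 max -0.052
  fwd 0.07 n67 y -0.008..0.011 z(rel TCP) min -0.087 med -0.079 max -0.078
  fwd 0.08 n268 y -0.009..0.012 z(rel TCP) min -0.093 med -0.086 max -0.079
  fwd 0.09 n324 y -0.010..0.013 z(rel TCP) min -0.095 med -0.088 max -0.080
  fwd 0.10 n204 y -0.014..0.014 z(rel TCP) min -0.096 med -0.089 max -0.081
  fwd 0.11 n296 y -0.016..0.019 z(rel TCP) min -0.097 med -0.095 max -0.093
  fwd 0.12 n433 y -0.017..0.020 z(rel TCP) min -0.098 med -0.096 max -0.094
  fwd 0.13 n635 y -0.017..0.020 z(rel TCP) min -0.098 med -0.090 max -0.079
TCP wrt post face: fwd -0.12673719411823528 lat -0.0008929280669204656
```

>>> {"fn": "move_arm", "kwargs": {
  "increments": [
    [[-0.02,-0.014,0,0],[-0.02,-0.014,0,0],[-0.02,-0.014,0,0],[-0.02,-0.014,0,0],[-0.02,-0.014,0,0]]
  ]
}}

```text
t: 17.75
tool_pos: [0.5047, -0.0812, 0.2049]
tool_rot: [-1.059, 1.298, 1.06]
contact_force: [-5.4, 1.3, -5.2]
opening: 0.0124
```

```bash
python3 tilt.py d6.png wrist | grep -v "fwd 0.0[3-6]"; python3 rel.py|head -1
```

```text
t 17.75 [ 0.5047 -0.0812  0.2049] F [-5.4  1.3 -5.2] M [ 0.39  1.94 -0.01] op 0.0124 yaw -11.5 tilt 0.0
wrist 6396
  fwd 0.00 n1239 y -0.032..0.034 z(rel TCP) min -0.092 med -0.084 max -0.040
  fwd 0.01 n2041 y -0.032..0.034 z(rel TCP) min -0.082 med -0.065 max -0.055
  fwd 0.02 n207 y -0.032..0.034 z(rel TCP) min -0.077 med -0.060 max -0.057
  fwd 0.09 n5 y -0.010..0.013 z(rel TCP) min -0.113 med -0.113 max -0.112
  fwd 0.10 n236 y -0.011..0.014 z(rel TCP) min -0.116 med -0.114 max -0.112
  fwd 0.11 n1919 y -0.016..0.016 z(rel TCP) min -0.117 med -0.082 max -0.065
  fwd 0.12 n73 y -0.013..0.015 z(rel TCP) min -0.068 med -0.067 max -0.065
TCP wrt post face: fwd -0.10703390305754265 lat -0.0011590621704438587
```

>>> {"fn": "move_arm", "kwargs": {
  "increments": [
    [[0,0.01,0,0],[0,0.03,0,0],[0,0.04,0,0],[0,0.03,0,0],[0,0.01,0,0],[0,0,0,-0.02],[0,0,0,-0.045],[0,0,0,-0.06],[0,0,0,-0.06],[0,0,0,-0.06],[0,0,0,-0.035],[0,0,0,-0.012],[0,0,0,0]]
  ],
  "squeeze": 110
}}

```text
t: 18.93
tool_pos: [0.4752, -0.0752, 0.2046]
tool_rot: [-1.397, 1.076, 1.394]
contact_force: [-0.4, -0.1, -2.6]
opening: 0.0121
```

>>> {"fn": "move_arm", "kwargs": {
  "increments": [
    [[0,-0.005,0.015,0],[0,-0.01,0.03,0],[0,-0.015,0.045,0],[0,-0.018,0.055,0],[0,-0.018,0.055,0],[0,-0.018,0.055,0],[0,-0.018,0.055,0],[0,-0.018,0.055,0],[0,-0.018,0.055,0],[0,-0.018,0.055,0],[0,-0.018,0.055,0],[0,-0.018,0.055,0],[0,-0.018,0.055,0],[0,-0.018,0.055,0],[0,-0.014,0.04,0],[0,-0.01,0.025,0],[0,-0.003,0.01,0],[0,0,0,0]]
  ]
}}

```text
t: 20.43
tool_pos: [0.4876, 0.1278, 0.2043]
tool_rot: [-1.397, 1.076, 1.397]
contact_force: [0.4, 0.5, -2.1]
opening: 0.0124
```

```bash
python3 tilt.py d7.png side wrist|grep -v fwd; cat > relt.py <<'E'
from h import *
o=ctrl.get_obs(); p=np.array(o["tool_pos"]); M=R.from_rotvec(o["tool_rot"]).as_matrix()
a=np.radians(14.7);x=np.array([np.cos(a),np.sin(a)]);y=np.array([-x[1],x[0]]);c=np.array([.548,.1406])
d=p[:2]-c; print("t",o["t"],"TCP rel pad x %.4f y %.4f z %.4f"%(d@x,d@y,p[2]),"F",np.round(o["contact_force"],1),"yaw",np.degrees(np.arctan2(-M[1,1],-M[0,1])).round(1))
E
python3 relt.py
```

```text
t 20.4333 [0.4876 0.1278 0.2043] F [ 0.4  0.5 -2.1] M [-0.08  0.05  0.  ] op 0.0124 yaw 14.8 tilt 0.0
side 4052
wrist 8792
t 20.5333 TCP rel pad x -0.0619 y 0.0022 z 0.2043 F [-0.2  0.4 -3.1] yaw 14.7
```

View pics/d7.png

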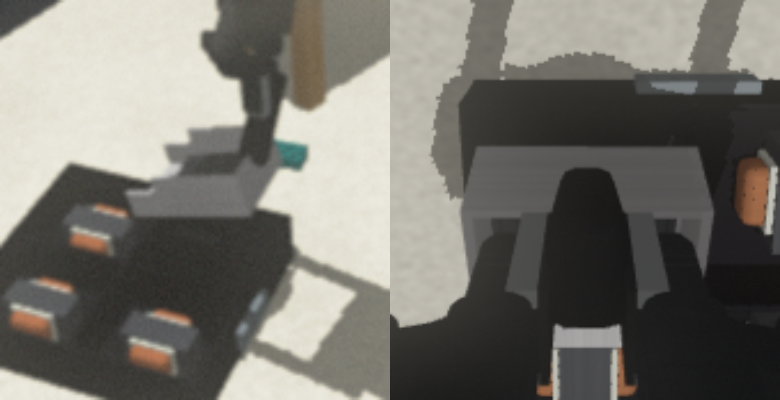

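The side view shows the scoop pre-tilted by about 16° over the free cell with both sinks aboard. I'll lower the lip into the cell and tip against the far divider.

>>> {"fn": "move_arm", "kwargs": {
  "increments": [
    [[0.03,0,-0.008,0],[0.05,0,0,0],[0.05,0,0,0],[0.05,0,0,0],[0.04,0,0,0],[0,0,0,0],[0,0,0,0]]
  ]
}}

```text
t: 21.12
tool_pos: [0.4873, 0.1252, 0.1478]
tool_rot: [-1.395, 1.078, 1.398]
contact_force: [0.3, -0.3, -1.1]
opening: 0.0121
```

```bash
python3 relt.py
```

```text
t 21.1167 TCP rel pad x -0.0626 y 0.0005 z 0.1478 F [ 0.3 -0.3 -1.1] yaw 14.7
```

>>> {"fn": "move_arm", "kwargs": {
  "increments": [
    [[0,-0.016,0,0],[0,-0.016,0,0],[-0.012,-0.016,0,0],[-0.015,-0.016,0,0],[-0.015,-0.016,0,0],[-0.015,-0.016,0,0],[-0.015,-0.016,0,0]]
  ],
  "squeeze": 20
}}

```text
t: 21.7
tool_pos: [0.5141, 0.1324, 0.1673]
tool_rot: [-1.394, 1.08, 1.4]
contact_force: [-7.4, -1.0, -4.3]
opening: 0.0124
```

```bash
python3 relt.py; python3 tilt.py d8.png wrist|grep -v "t "
```

```text
t 21.7 TCP rel pad x -0.0349 y 0.0007 z 0.1673 F [-7.4 -1.  -4.3] yaw 14.8
  fwd 0.00 n1897 y -0.046..0.050 z(rel TCP) min -0.164 med -0.121 max -0.055
  fwd 0.01 n547 y -0.046..0.050 z(rel TCP) min -0.155 med -0.088 max -0.060
  fwd 0.02 n904 y -0.046..0.050 z(rel TCP) min -0.134 med -0.093 max -0.065
  fwd 0.03 n741 y -0.046..0.050 z(rel TCP) min -0.125 med -0.099 max -0.070
  fwd 0.04 n344 y -0.046..0.050 z(rel TCP) min -0.132 med -0.110 max -0.075
  fwd 0.05 n181 y -0.046..0.050 z(rel TCP) min -0.135 med -0.122 max -0.109
  fwd 0.06 n169 y -0.046..0.050 z(rel TCP) min -0.139 med -0.122 max -0.120
  fwd 0.07 n179 y -0.045..0.050 z(rel TCP) min -0.146 med -0.122 max -0.120
  fwd 0.08 n135 y -0.046..0.050 z(rel TCP) min -0.150 med -0.122 max -0.120
  fwd 0.11 n106 y -0.009..0.014 z(rel TCP) min -0.144 med -0.137 max -0.133
  fwd 0.12 n311 y -0.011..0.014 z(rel TCP) min -0.157 med -0.133 max -0.131
  fwd 0.13 n331 y -0.013..0.016 z(rel TCP) min -0.160 med -0.134 max -0.132
  fwd 0.14 n276 y -0.013..0.016 z(rel TCP) min -0.138 med -0.133 max -0.131
  fwd 0.15 n375 y -0.019..0.023 z(rel TCP) min -0.139 med -0.134 max -0.131
```

>>> {"fn": "move_arm", "kwargs": {
  "increments": [
    [[-0.01,-0.017,0,0],[-0.01,-0.017,0,0],[-0.009,-0.017,0,0],[-0.009,-0.017,0,0],[-0.008,-0.017,0,0],[-0.008,-0.017,0,0]]
  ]
}}

```text
t: 22.25
tool_pos: [0.5395, 0.1388, 0.1811]
tool_rot: [-1.395, 1.078, 1.398]
contact_force: [-6.7, -2.0, -1.2]
opening: 0.0122
```

```bash
python3 relt.py; python3 tilt.py d9.png wrist side|grep "fwd 0.0[0-5]"
```

```text
t 22.25 TCP rel pad x -0.0086 y 0.0004 z 0.1811 F [-6.7 -2.  -1.2] yaw 14.8
  fwd 0.00 n598 y -0.046..0.050 z(rel TCP) min -0.137 med -0.092 max -0.062
  fwd 0.01 n766 y -0.045..0.050 z(rel TCP) min -0.136 med -0.100 max -0.070
  fwd 0.02 n696 y -0.045..0.050 z(rel TCP) min -0.136 med -0.108 max -0.077
  fwd 0.03 n618 y -0.046..0.050 z(rel TCP) min -0.142 med -0.115 max -0.084
  fwd 0.04 n474 y -0.045..0.050 z(rel TCP) min -0.146 med -0.124 max -0.091
  fwd 0.05 n367 y -0.045..0.050 z(rel TCP) min -0.154 med -0.138 max -0.115
  fwd 0.00 n242 y -0.046..0.050 z(rel TCP) min -0.178 med -0.154 max -0.012
  fwd 0.01 n216 y -0.046..0.050 z(rel TCP) min -0.177 med -0.159 max -0.067
  fwd 0.02 n224 y -0.045..0.050 z(rel TCP) min -0.178 med -0.141 max -0.076
  fwd 0.03 n241 y -0.045..0.050 z(rel TCP) min -0.177 med -0.134 max -0.080
  fwd 0.04 n213 y -0.038..0.050 z(rel TCP) min -0.177 med -0.134 max -0.090
  fwd 0.05 n156 y -0.035..0.050 z(rel TCP) min -0.177 med -0.141 max -0.096
```

>>> {"fn": "move_arm", "kwargs": {
  "increments": [
    [[-0.007,-0.016,0,0],[-0.007,-0.016,0,0],[-0.006,-0.016,0,0],[-0.005,-0.016,0,0],[-0.005,-0.016,0,0],[-0.003,-0.016,0,0]]
  ]
}}

```text
t: 22.85
tool_pos: [0.5632, 0.1449, 0.1903]
tool_rot: [-1.396, 1.077, 1.396]
contact_force: [-8.3, -2.4, 1.2]
opening: 0.0124
```

```bash
python3 relt.py; python3 tilt.py d10.png wrist side|grep "fwd 0.0[0-5]"
```

```text
t 22.85 TCP rel pad x 0.0158 y 0.0003 z 0.1903 F [-8.3 -2.4  1.2] yaw 14.7
  fwd 0.00 n757 y -0.032..0.035 z(rel TCP) min -0.125 med -0.106 max -0.071
  fwd 0.01 n623 y -0.031..0.050 z(rel TCP) min -0.145 med -0.115 max -0.081
  fwd 0.02 n547 y -0.045..0.050 z(rel TCP) min -0.148 med -0.124 max -0.090
  fwd 0.03 n469 y -0.045..0.050 z(rel TCP) min -0.156 med -0.137 max -0.100
  fwd 0.04 n426 y -0.045..0.050 z(rel TCP) min -0.164 med -0.144 max -0.128
  fwd 0.05 n150 y -0.045..0.050 z(rel TCP) min -0.171 med -0.145 max -0.142
  fwd 0.00 n236 y -0.046..0.050 z(rel TCP) min -0.187 med -0.163 max -0.012
  fwd 0.01 n237 y -0.046..0.050 z(rel TCP) min -0.187 med -0.160 max -0.078
  fwd 0.02 n224 y -0.045..0.050 z(rel TCP) min -0.187 med -0.150 max -0.089
  fwd 0.03 n184 y -0.046..0.050 z(rel TCP) min -0.187 med -0.157 max -0.099
  fwd 0.04 n123 y -0.032..0.050 z(rel TCP) min -0.187 med -0.164 max -0.127
  fwd 0.05 n20 y -0.043..0.050 z(rel TCP) min -0.159 med -0.146 max -0.135
```

View pics/d10.png

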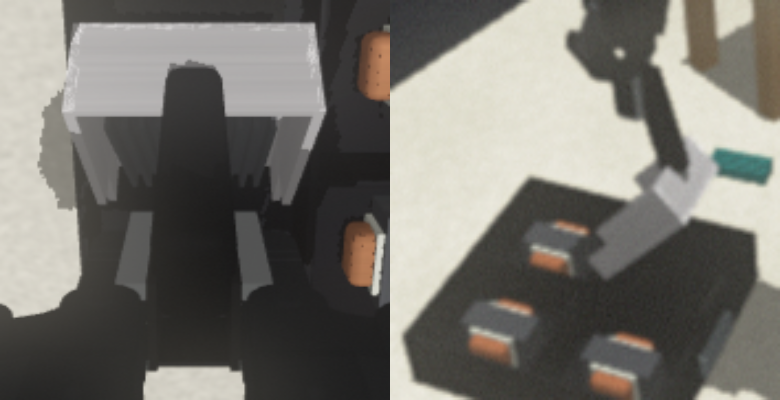

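The tilt is now about 43°, with the lip at the far divider and low in the cell. I'll grip firmly and draw back slowly so the sinks slide out onto the pad.

>>> {"fn": "move_arm", "kwargs": {
  "increments": [
    [[0,0,0,0],[0,0,0,0],[0,0.015,0,0],[0,0.015,0,0],[0,0.015,0,0],[0,0.015,0,0],[0,0.015,0,0],[0,0.015,0,0],[0,0.015,0,0],[0,0.015,0,0],[0,0,0,0],[0,0,0,0]]
  ],
  "squeeze": 80
}}

```text
t: 23.95
tool_pos: [0.534, 0.1374, 0.1892]
tool_rot: [-1.396, 1.076, 1.396]
contact_force: [-0.2, 0.6, -1.5]
opening: 0.0123
```

```bash
python3 relt.py; cat > sk.py <<'E'
from h import *
o=ctrl.get_obs();a=np.radians(14.7);x=np.array([np.cos(a),np.sin(a)]);y=np.array([-x[1],x[0]]);c=np.array([.548,.1406])
for cam in("wrist","side","scene"):
    im=ctrl.get_image(cam)
    for r in ctrl.trace(cam,"sink_a")[:5]:
        P,_=pts(im,r["region"],o)
        if len(P)<8: continue
        d=P[:,:2]-c; Q=np.c_[d@x,d@y,P[:,2]]
        if abs(np.median(Q,0)[:2]).max()<.12: print(cam,round(r["score"],2),len(P),np.median(Q,0).round(3),np.percentile(Q,3,0).round(3),np.percentile(Q,97,0).round(3))
E
python3 sk.py
```

```text
t 23.95 TCP rel pad x -0.0143 y 0.0004 z 0.1892 F [-0.2  0.6 -1.5] yaw 14.7
wrist 0.75 340 [ 0.016 -0.018  0.054] [ 0.007 -0.023  0.015] [ 0.045 -0.012  0.061]
wrist 0.7 294 [0.017 0.022 0.053] [0.008 0.017 0.018] [0.045 0.026 0.061]
```

Both sinks' noses are on the pad and their rears lean on the scoop floor. I'll keep drawing back.

>>> {"fn": "move_arm", "kwargs": {
  "increments": [
    [[0,0.015,0,0],[0,0.015,0,0],[0,0.015,0,0],[0,0.015,0,0],[0,0.015,0,0],[0,0.015,0,0],[0,0.015,0,0],[0,0.015,0,0],[-0.005,0.015,0,0],[-0.005,0.015,0,0],[0,0,0,0],[0,0,0,0]]
  ]
}}

```text
t: 25.25
tool_pos: [0.4979, 0.1278, 0.1919]
tool_rot: [-1.396, 1.076, 1.395]
contact_force: [-0.5, 0.6, -1.9]
opening: 0.0125
```

```bash
python3 relt.py; python3 sk.py
```

```text
t 25.25 TCP rel pad x -0.0517 y 0.0004 z 0.1919 F [-0.5  0.6 -1.9] yaw 14.7
wrist 0.77 220 [ 0.005 -0.019  0.014] [-0.007 -0.023  0.01 ] [ 0.019 -0.015  0.019]
wrist 0.63 204 [0.004 0.023 0.017] [-0.008  0.019  0.01 ] [0.019 0.027 0.019]
wrist 0.49 12988 [-0.079  0.002  0.132] [-0.1   -0.029  0.053] [-0.026  0.032  0.216]
side 0.44 159 [0.013 0.011 0.018] [-0.018  0.     0.013] [0.041 0.045 0.046]
```

>>> {"fn": "move_arm", "kwargs": {
  "increments": [
    [[-0.02,0,0,0],[-0.04,0,0,0],[-0.06,0,0,0],[-0.06,0,0,0],[-0.06,0.02,0,0],[-0.04,0.04,0,0],[-0.02,0.04,0,0],[0,0.03,0,0],[0,0,0,0],[0,0,0,0]]
  ]
}}

```text
t: 26.38
tool_pos: [0.4663, 0.1195, 0.2666]
tool_rot: [-1.396, 1.076, 1.396]
contact_force: [-0.3, 0.5, -1.4]
opening: 0.0125
```

```bash
python3 relt.py; python3 sk.py; python3 - <<'E'
from h import *
a=ctrl.get_image("side")["pixels"][190:390,100:300]; b=ctrl.get_image("wrist")["pixels"]
save(dict(pixels=np.hstack([cv2.resize(a,(400,400)),cv2.resize(b,(400,400))])),"e1.png")
E
```

```text
t 26.3833 TCP rel pad x -0.0844 y 0.0004 z 0.2666 F [-0.3  0.5 -1.4] yaw 14.7
wrist 0.66 45 [0.    0.025 0.018] [-0.008  0.023  0.01 ] [0.009 0.027 0.019]
wrist 0.54 19 [-0.002 -0.022  0.012] [-0.007 -0.022  0.011] [ 0.008 -0.02   0.018]
wrist 0.45 1921 [-0.006  0.092  0.033] [-0.03   0.071  0.01 ] [0.026 0.116 0.035]
side 0.6 221 [ 0.01  -0.013  0.018] [-0.017 -0.024  0.012] [ 0.039 -0.001  0.021]
side 0.59 177 [0.011 0.009 0.018] [-0.017  0.001  0.013] [0.041 0.02  0.022]
```

View pics/e1.png

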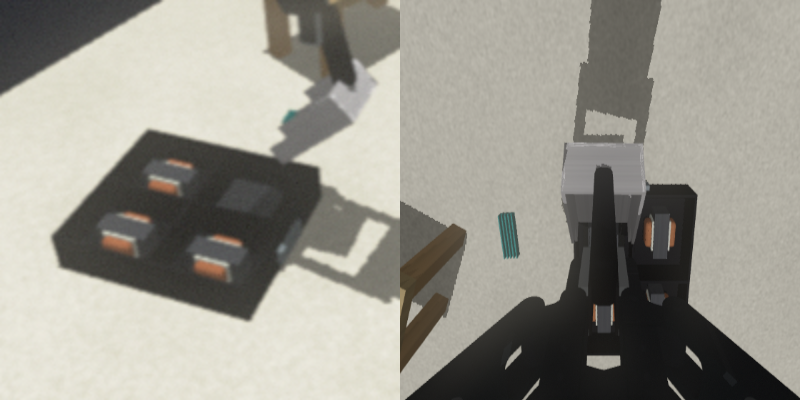

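The side view shows both sinks lying flat side by side in the free cell at crop (248,195). The chokes are unmoved and the scoop is empty. Next I'll carry the scoop to open bench.

>>> {"fn": "move_arm", "kwargs": {
  "increments": [
    [[0,0,0,0.05],[0,0,0,0.06],[0,0,0,0.06],[0,0,0,0.06],[0,0,0,0.06]]
  ],
  "squeeze": 110
}}

```text
t: 27.2
tool_pos: [0.4665, 0.1196, 0.2664]
tool_rot: [-1.058, 1.299, 1.059]
contact_force: [-0.5, 0.4, -1.0]
opening: 0.012
```

>>> {"fn": "move_arm", "kwargs": {
  "increments": [
    [[0,-0.012,-0.03,0],[0,-0.024,-0.06,0],[0,-0.024,-0.06,0],[0,-0.024,-0.06,0],[0,-0.024,-0.061,0],[0,-0.024,-0.061,0],[0,-0.024,-0.061,0],[0,-0.024,-0.061,0],[0,-0.024,-0.061,0],[0,-0.024,-0.061,0],[0,-0.024,-0.061,0],[0,-0.024,-0.061,0],[0,-0.024,-0.061,0],[0.06,0,0,0],[0.08,0,0,0],[0.08,0,0,0],[0.08,0,0,0],[0.06,0,0,0],[0,0,0,0],[0,0,0,0]]
  ]
}}

```text
t: 28.87
tool_pos: [0.5019, -0.0815, 0.1757]
tool_rot: [-1.062, 1.297, 1.065]
contact_force: [0.2, -0.9, -0.5]
opening: 0.0124
```

```bash
python3 tilt.py e2.png wrist
```

```text
t 28.8667 [ 0.5019 -0.0815  0.1757] F [ 0.2 -0.9 -0.5] M [-0.01 -0.07 -0.01] op 0.0124 yaw -11.3 tilt 0.1
wrist 4702
  fwd 0.00 n742 y -0.032..0.034 z(rel TCP) min -0.127 med -0.119 max -0.072
  fwd 0.01 n629 y -0.032..0.034 z(rel TCP) min -0.136 med -0.127 max -0.081
  fwd 0.02 n513 y -0.032..0.034 z(rel TCP) min -0.145 med -0.137 max -0.090
  fwd 0.03 n338 y -0.032..0.034 z(rel TCP) min -0.152 med -0.145 max -0.100
  fwd 0.04 n66 y -0.032..0.033 z(rel TCP) min -0.147 med -0.135 max -0.128
  fwd 0.11 n1947 y -0.008..0.016 z(rel TCP) min -0.139 med -0.091 max -0.060
```

>>> {"fn": "move_arm", "kwargs": {
  "increments": [
    [[0.02,0,0,0],[0.02,0,0,0],[0.02,0.004,0,0],[0.008,0.017,0,0],[0.008,0.017,0,0],[0.008,0.017,0,0],[0.008,0.017,0,0],[0.008,0.017,0,0],[0.009,0.017,0,0],[0.009,0.017,0,0],[0.009,0.017,0,0]]
  ],
  "squeeze": 20
}}

```text
t: 29.83
tool_pos: [0.4714, -0.0754, 0.1497]
tool_rot: [-1.068, 1.291, 1.054]
contact_force: [-2.1, 1.0, 17.8]
opening: 0.0125
```

```bash
python3 tilt.py e3.png wrist
```

```text
t 29.8333 [ 0.4714 -0.0754  0.1497] F [-2.1  1.  17.8] M [ 0.31 -0.23  0.03] op 0.0125 yaw -11.4 tilt 0.6
wrist 4490
  fwd 0.00 n577 y -0.032..0.034 z(rel TCP) min -0.118 med -0.104 max -0.067
  fwd 0.01 n692 y -0.032..0.034 z(rel TCP) min -0.125 med -0.118 max -0.075
  fwd 0.02 n597 y -0.032..0.034 z(rel TCP) min -0.133 med -0.126 max -0.082
  fwd 0.03 n514 y -0.032..0.034 z(rel TCP) min -0.141 med -0.134 max -0.090
  fwd 0.04 n330 y -0.032..0.034 z(rel TCP) min -0.147 med -0.141 max -0.098
  fwd 0.05 n81 y -0.032..0.034 z(rel TCP) min -0.141 med -0.130 max -0.124
  fwd 0.06 n4 y -0.031..0.033 z(rel TCP) min -0.133 med -0.133 max -0.131
  fwd 0.14 n1297 y -0.008..0.016 z(rel TCP) min -0.147 med -0.114 max -0.088
```

>>> {"fn": "move_arm", "kwargs": {
  "increments": [
    [[0.004,0.02,0,0],[0.006,0.02,0,0],[0.01,0.02,0,0],[0.01,0.018,0,0],[0.012,0.018,0,0],[0.012,0.016,0,0],[0.012,0.016,0,0]]
  ]
}}

```text
t: 30.47
tool_pos: [0.4403, -0.0693, 0.1366]
tool_rot: [-1.068, 1.292, 1.055]
contact_force: [-12.2, 3.6, 33.9]
opening: 0.0124
```

```bash
python3 tilt.py e3.png wrist
```

```text
t 30.4667 [ 0.4403 -0.0693  0.1366] F [-12.2   3.6  33.9] M [ 0.69  1.39 -0.02] op 0.0124 yaw -11.4 tilt 0.5
wrist 5684
  fwd 0.00 n206 y -0.032..0.034 z(rel TCP) min -0.082 med -0.061 max -0.057
  fwd 0.01 n401 y -0.032..0.034 z(rel TCP) min -0.105 med -0.079 max -0.062
  fwd 0.02 n777 y -0.032..0.034 z(rel TCP) min -0.111 med -0.105 max -0.067
  fwd 0.03 n656 y -0.032..0.034 z(rel TCP) min -0.115 med -0.110 max -0.072
  fwd 0.04 n407 y -0.032..0.034 z(rel TCP) min -0.120 med -0.116 max -0.077
  fwd 0.05 n137 y -0.029..0.031 z(rel TCP) min -0.125 med -0.121 max -0.109
```

>>> {"fn": "move_arm", "kwargs": {
  "increments": [
    [[0,0.02,0,0],[0,0.02,0,0],[0,0.016,0,0],[0.004,0.016,0,0],[0.008,0.016,0,0],[0.012,0.014,0,0],[0.012,0.014,0,0]]
  ]
}}

```text
t: 31.1
tool_pos: [0.4074, -0.0622, 0.1197]
tool_rot: [-1.061, 1.299, 1.064]
contact_force: [-4.4, 0.5, 13.0]
opening: 0.0123
```

```bash
python3 tilt.py e3.png wrist
```

```text
t 31.1 [ 0.4074 -0.0622  0.1197] F [-4.4  0.5 13. ] M [ 0.11 -0.    0.07] op 0.0123 yaw -11.4 tilt 0.2
wrist 5076
  fwd 0.00 n2849 y -0.032..0.034 z(rel TCP) min -0.093 med -0.075 max -0.055
  fwd 0.01 n548 y -0.032..0.034 z(rel TCP) min -0.069 med -0.057 max -0.055
  fwd 0.02 n265 y -0.032..0.034 z(rel TCP) min -0.092 med -0.062 max -0.058
  fwd 0.03 n567 y -0.032..0.034 z(rel TCP) min -0.100 med -0.096 max -0.061
  fwd 0.04 n153 y -0.032..0.034 z(rel TCP) min -0.101 med -0.099 max -0.064
  fwd 0.08 n23 y -0.010..0.012 z(rel TCP) min -0.113 med -0.112 max -0.110
  fwd 0.09 n235 y -0.010..0.013 z(rel TCP) min -0.115 med -0.114 max -0.111
  fwd 0.10 n143 y -0.011..0.014 z(rel TCP) min -0.117 med -0.116 max -0.114
```

>>> {"fn": "move_arm", "kwargs": {
  "increments": [
    [[0.012,0.012,0,0],[0.014,0.012,0,0],[0.014,0.012,0,0],[0.014,0.012,0,0],[0.014,0.01,0,0],[0.014,0.01,0,0]]
  ]
}}

```text
t: 31.65
tool_pos: [0.3897, -0.0586, 0.0986]
tool_rot: [-1.059, 1.3, 1.067]
contact_force: [-6.6, 0.3, 9.3]
opening: 0.0125
```

```bash
python3 tilt.py e3.png wrist
```

```text
t 31.65 [ 0.3897 -0.0586  0.0986] F [-6.6  0.3  9.3] M [-0.11  0.45 -0.14] op 0.0125 yaw -11.3 tilt 0.3
wrist 3893
  fwd 0.01 n854 y -0.032..0.034 z(rel TCP) min -0.090 med -0.081 max -0.063
  fwd 0.02 n1043 y -0.032..0.034 z(rel TCP) min -0.083 med -0.062 max -0.052
  fwd 0.03 n162 y -0.032..0.034 z(rel TCP) min -0.074 med -0.055 max -0.054
  fwd 0.04 n17 y -0.032..0.034 z(rel TCP) min -0.056 med -0.056 max -0.054
  fwd 0.06 n4 y -0.008..0.011 z(rel TCP) min -0.091 med -0.090 max -0.090
  fwd 0.07 n295 y -0.009..0.012 z(rel TCP) min -0.093 med -0.091 max -0.090
  fwd 0.08 n302 y -0.010..0.013 z(rel TCP) min -0.094 med -0.092 max -0.091
  fwd 0.09 n307 y -0.010..0.013 z(rel TCP) min -0.095 med -0.093 max -0.091
  fwd 0.10 n314 y -0.011..0.014 z(rel TCP) min -0.096 med -0.094 max -0.092
  fwd 0.11 n358 y -0.016..0.019 z(rel TCP) min -0.096 med -0.095 max -0.093
  fwd 0.12 n237 y -0.016..0.020 z(rel TCP) min -0.096 med -0.095 max -0.094
```

>>> {"fn": "move_arm", "kwargs": {
  "increments": [
    [[0.014,0.008,0,0],[0.014,0.006,0,0],[0.012,0.004,0,0],[0.01,0,0,0],[0,0,0,0]]
  ]
}}

```text
t: 32.12
tool_pos: [0.3851, -0.0575, 0.0878]
tool_rot: [-1.057, 1.302, 1.069]
contact_force: [-15.4, 3.8, 26.4]
opening: 0.0125
```

```bash
python3 tilt.py e3.png wrist
```

```text
t 32.1167 [ 0.3851 -0.0575  0.0878] F [-15.4   3.8  26.4] M [ 0.48  1.91 -0.11] op 0.0125 yaw -11.3 tilt 0.5
wrist 2585
  fwd 0.02 n928 y -0.032..0.034 z(rel TCP) min -0.085 med -0.071 max -0.050
  fwd 0.03 n136 y -0.032..0.034 z(rel TCP) min -0.059 med -0.052 max -0.050
  fwd 0.04 n16 y -0.032..0.034 z(rel TCP) min -0.053 med -0.052 max -0.051
  fwd 0.06 n99 y -0.008..0.011 z(rel TCP) min -0.085 med -0.084 max -0.084
  fwd 0.07 n182 y -0.008..0.012 z(rel TCP) min -0.085 med -0.084 max -0.083
  fwd 0.08 n169 y -0.009..0.012 z(rel TCP) min -0.085 med -0.084 max -0.083
  fwd 0.09 n188 y -0.010..0.013 z(rel TCP) min -0.085 med -0.084 max -0.083
  fwd 0.10 n222 y -0.014..0.018 z(rel TCP) min -0.085 med -0.084 max -0.083
  fwd 0.11 n246 y -0.016..0.019 z(rel TCP) min -0.085 med -0.084 max -0.083
  fwd 0.12 n268 y -0.016..0.019 z(rel TCP) min -0.085 med -0.084 max -0.083
  fwd 0.13 n131 y -0.017..0.020 z(rel TCP) min -0.085 med -0.084 max -0.083
```

It's flat. I'll relax the preload, then open.

>>> {"fn": "move_arm", "kwargs": {
  "increments": [
    [[-0.008,0.006,0,0],[-0.006,0.006,0,0],[0,0,0,0]]
  ]
}}

```text
t: 32.42
tool_pos: [0.3825, -0.0569, 0.0884]
tool_rot: [-1.059, 1.299, 1.066]
contact_force: [-2.5, 0.5, 3.2]
opening: 0.0123
```

```bash
python3 tilt.py e3.png wrist | grep -v "fwd 0.0[2-5]"
```

```text
t 32.4167 [ 0.3825 -0.0569  0.0884] F [-2.5  0.5  3.2] M [0.04 0.21 0.01] op 0.0123 yaw -11.4 tilt 0.3
wrist 2843
  fwd 0.06 n121 y -0.008..0.011 z(rel TCP) min -0.085 med -0.085 max -0.083
  fwd 0.07 n216 y -0.008..0.011 z(rel TCP) min -0.085 med -0.085 max -0.084
  fwd 0.08 n228 y -0.009..0.012 z(rel TCP) min -0.085 med -0.085 max -0.083
  fwd 0.09 n204 y -0.010..0.013 z(rel TCP) min -0.085 med -0.085 max -0.084
  fwd 0.10 n218 y -0.015..0.018 z(rel TCP) min -0.085 med -0.085 max -0.084
  fwd 0.11 n288 y -0.016..0.019 z(rel TCP) min -0.085 med -0.085 max -0.084
  fwd 0.12 n262 y -0.016..0.019 z(rel TCP) min -0.085 med -0.085 max -0.084
  fwd 0.13 n152 y -0.017..0.020 z(rel TCP) min -0.085 med -0.085 max -0.084
```

>>> {"fn": "move_arm", "kwargs": {
  "increments": [
    [[0,0,0,0],[0,0,0,0],[0,0,0,0],[0,0,0,0],[0,0,0,0],[0,0,0,0],[0,0,0,0],[0,0,0,0],[0,0,0,0],[0,0,0,0]]
  ],
  "gripper": 0
}}

```text
t: 33.3
tool_pos: [0.3844, -0.0575, 0.0898]
tool_rot: [-1.062, 1.296, 1.062]
contact_force: [0.2, 1.3, -0.2]
opening: 0.085
```

>>> {"fn": "move_arm", "kwargs": {
  "increments": [
    [[-0.05,0,0,0],[-0.08,0,0,0],[-0.08,0,0,0],[-0.08,0,0,0],[-0.08,0,0,0],[-0.08,0,0,0],[-0.08,0,0,0],[-0.04,0,0,0],[0,0,0,0],[0,0,0,0],[0,0,0,0],[0,0,0,0]]
  ]
}}

```text
t: 34.3
tool_pos: [0.3837, -0.0572, 0.2305]
tool_rot: [-1.06, 1.298, 1.064]
contact_force: [-0.6, -0.1, -0.5]
opening: 0.0854
```

```bash
python3 sk.py; python3 - <<'E'
from h import *
o=ctrl.get_obs(); print(o["t"],o["tool_pos"],o["contact_force"],o["opening"])
ims={c:ctrl.get_image(c) for c in("side","wrist","scene")}
P,_=pts(ims["wrist"],None,o); D=P-[.3825,-.0569,0]; f=np.array([.98,-.2,0]); l=np.array([.2,.98,0])
s=(abs(D@l)<.03)&(D@f>.035)&(D@f<.14)&(P[:,2]<.02); A=np.c_[D@f,D@l,np.ones(len(D))][s]
print("floor plane",np.linalg.lstsq(A,P[s,2],rcond=None)[0],s.sum(),np.median(P[s,2]))
for c in("side","scene"):
    for r in ctrl.trace(c,"choke_a")[:3]: Q,_=pts(ims[c],r["region"],o); print(c,round(r["score"],2),np.median(Q,0).round(3))
a=ims["side"]["pixels"][180:390,100:400]; b=ims["wrist"]["pixels"]
save(dict(pixels=np.hstack([cv2.resize(a,(400,400)),cv2.resize(b,(400,400))])),"f1.png")
E
```

```text
wrist 0.88 1215 [ 0.008 -0.012  0.015] [-0.018 -0.024  0.007] [ 0.041 -0.     0.019]
wrist 0.7 1171 [0.008 0.014 0.016] [-0.018  0.003  0.008] [0.039 0.026 0.019]
side 0.6 158 [0.011 0.009 0.018] [-0.015  0.001  0.015] [0.038 0.045 0.046]
side 0.57 193 [ 0.008 -0.013  0.018] [-0.017 -0.024  0.012] [ 0.039 -0.001  0.021]
scene 0.9 302 [0.009 0.011 0.014] [-0.018 -0.     0.01 ] [0.038 0.022 0.022]
scene 0.83 292 [ 0.011 -0.015  0.014] [-0.017 -0.026  0.01 ] [ 0.039 -0.004  0.022]
34.6 [ 0.38424895 -0.05745605  0.23186641] [ 0.30515098  0.18884935 -0.02761261] 0.08526980669935356
floor plane [-0.01246694 -0.01935355  0.003986  ] 4203 0.002858524502703075
side 0.98 [0.648 0.176 0.033]
side 0.7 [0.583 0.212 0.028]
side 0.67 [0.518 0.236 0.033]
scene 0.9 [0.65  0.166 0.035]
scene 0.82 [0.627 0.254 0.034]
scene 0.82 [0.523 0.227 0.035]
```

View pics/f1.png

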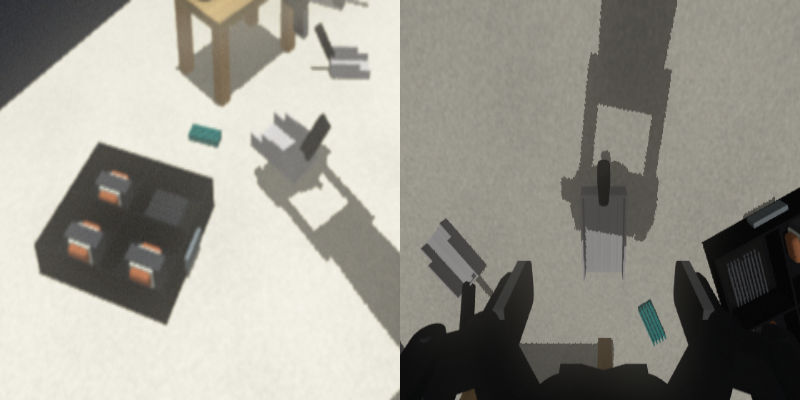

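The scoop stands flat, empty and released on the bench. Both sinks lie within the free cell, and the chokes are where they started to within 2 mm. I'll hand in now.

```bash
python3 -c "
from station import ctrl
print(ctrl.finish_job())"
```

```text
the job is handed in; nothing more can be done
None
```

I handed the job in at about 35 s of the 64 s allowed. My last checks show every end condition met, but the station gave no verdict.

**What I did**
- I pinched the scoop's handle, drew the scoop straight out from under the shelf with both heatsinks in it, and carried it to the tray.
- The moves could not tilt the tool, and a 20 N grip held the scoop level. So I tipped the scoop in the grip. I pushed its lip against the shelf's left front post for about 16°, then against the far divider inside the free cell for about 43°.
- I drew the scoop back so the heatsinks slid out onto the pad. Then I levelled it by pressing its lip on the bench, set it down and let go.

**Last checks**
- **Heatsinks:** both lie flat, side by side. They span x from −18 to +41 mm and y from −26 to +26 mm of the cell's centre, seen the same by three cameras (one side-camera outline ran on to y = +45 mm, up the cell wall).
- **Scoop:** it stands empty on the bench. The measured floor slope was about 0.02 rad, within the 0.08 rad limit.
- **Chokes:** all three were found within 2 mm of their starting positions. The side camera placed one detection on the tray instead of a choke; the scene camera found all three.
- **Gripper:** it was open and about 14 cm above the point of release, with no contact force beyond sensor noise.

Pressing the scoop level on the bench briefly reached about 36 N at the wrist, under the 120 N limit.

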